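# Lock the rotor on a tube rotator with a sprung hitch pin

## Task

Lock the rotor onto the bench tube rotator: take the red-knobbed hitch pin out of the blue parking block and push it straight down through the cross hole near the free end of the square shaft until its collar sits flush on the shaft, with its wire loop reaching out over the rounded shaft end. Then swing the sprung loop down over the shaft end until it has snapped in under the shaft and hangs straight down, and let go. Leave the beaker, the culture flask and the petri dish where they are.

Things in the scene. Friction and masses are not known exactly. Their poses are not given: they have to be found in the camera images.
- rotator: Tube rotator fixed to the bench (place and yaw vary; may swap places with the block). Origin on the bench below the cross hole; z up, x from the shaft's free end back to the motor. White housing 85x100x120 mm at x 78 to 163 mm; white rotor disc, 104 mm wide, on the shaft at x 53 to 65, hub and clips to x 44, top 127 mm high. Foot plate 90 mm wide, 6 mm thick, from x = -17 back.
- shaft_end (a point): Tip of the shaft's free end, at rotator x = -37 mm, 75 mm above the bench. The level steel shaft is 30 mm square, top face 90 mm and underside 60 mm above the bench; its end is half-round (radius 15 mm about a level crosswise line at x = -22 mm).
- cross_hole (a point): Centre of the mouth of the vertical cross hole in the shaft's top face, 90 mm above the bench; through hole, 14 mm diameter, 30 mm deep, slightly chamfered. Axes as the rotator's.
- pin_block: Blue parking block fixed to the bench (place and yaw vary): 44 mm square, top 50 mm above the bench, on a foot plate 80 mm square, 6 mm thick. Origin on the bench below its vertical 14 mm hole, in which the pin stands at the start, collar on the block's top.
- hitch_pin: Loose hitch pin, about 0.14 kg (varies). Origin at the centre of the underside of its 25 mm collar, z up along the pin. Shank: 12 mm diameter, to 36 mm below the origin, last 5 mm tapered. On the 4 mm collar a dark pivot block, 20 mm wide (y), x -17 to 11, z 4 to 15 mm; on that the red knob. The wire loop reaches out along the pin's -x. Starts turned up to 0.3 rad from the block's axes.
- pin_knob (a point): Centre of the pin's red grip knob, 27 mm above the pin's origin; the knob is 22 mm (pin x) by 18 mm (pin y) by 26 mm high; grip it across pin y. The loop's hinge sleeves (8 mm thick, pin y +-23, from the hinge line outwards) stand below and beside it.
- loop_swing (a joint): Swing of the loop about its level hinge line (along pin y, at pin x = -10, z = 8 mm), rad: 0 level, out along pin -x; positive down; 1.57 straight down beside the shank, closed. Range -0.3 to 1.6, starts 0.1 to 0.4; slight friction (0.012 N m), stays where left.
- loop_bar (a point): Middle of the loop's cross bar (5 mm wire), 41 mm from the hinge line; side wires at pin y +-23 mm. The bar end slides outwards in the sleeves up to 8 mm on springs (0.8 N/mm): with the pin home it meets the rounded shaft end at about 0.8 rad, slides over it stretching 2 to 3 mm, and from about 1.15 rad snaps in under the shaft. Pushing on the ears takes up to about 10 N.
- ear_left (a point): Point at pin y = -38 mm on one of the loop's two ears, which stand on its sleeves: 5 mm wire with a red 8 mm end ball, polished, standing out sideways 21 mm from the hinge line, from 23 to 50 mm off the pin's middle. Push the ears (fingers beside or astride the shaft) down, then in towards the motor.
- ear_right (a point): The same point on the other ear, at pin y = +38 mm.
- tip_beaker: Bystander: clear beaker, 72 mm wide, 88 mm tall; origin at its underside.
- flask_t25_a: Bystander: lying culture flask 50x102x32 mm; origin at its underside.
- petri_0: Bystander: petri dish, 90 mm wide, 15 mm high; origin at its underside.

How it is judged:
By the outcome, as a careful person would: the job done as asked, in the order asked, and still so for the second after the job is handed in, with the robot touching nothing.
It also fails if it takes over 59 s, if anything falls off the work surface, if the arm or the gripper's body presses on something with over 40 N, if the wrist force passes 120 N, or if a joint passes its speed limit or range.

## Robot

A 6-joint arm with a two-finger parallel gripper is mounted at the origin on a cart in front of the work surface, level with it; the furniture and walls round the work are solid. World frame = base frame: x ahead of the robot, y to its left, z up, the work surface at z = 0. Lengths are in mm, angles in rad, forces in N, time in s.
With the tool pointing down it reaches from about 275 to 750 mm from the base axis. Payload 10.2 kg.
Tool frame: the origin (TCP) lies between the finger pads; the fingertips stand 17 mm ahead of it and the grasp point (between the pads) lies 2 mm behind it (tips_ahead is the distance from the TCP to the fingertips, in mm); z points along the fingers, y is the line along which they close (so a half turn about z gives the same grasp; the last joint's range is limited). The gripper opens to 85 mm and grips with 20 to 120 N. Pads are 22 mm wide; open, the fingers measure 114 mm over their backs; the gripper's body (76 mm by 85 mm) begins 54 mm behind the grasp point. The pads swing forward as they close: fully open they stand 13 mm farther back than shut.
Start: joints at [1.033, 0.313, 1.498, -0, 1.331, -0.223], TCP at [162.567, 499.203, 248.294] pointing down, gripper open.
Joint ranges: [-2.94, 2.94], [-0.97, 2.17], [0.19, 2.56], [-1.23, 4.37], [0.02, 3.11], [-2.88, 2.88]. Speed limits (rad/s): [2.39, 2.39, 3.01, 3.14, 3.14, 3.14].

## Interface

Orientations are given as a unit quaternion [w, x, y, z].
In Python, from rig import sense, capture, finish_job, boxes_of, tips_ahead gives the robot as it stands.
- The arm moves only by the tool drive_tool, never from a script. Its argument "commands" is text: rows parted by semicolons, each of 7 numbers parted by spaces: the shift along the world's x, y, z in units of 0.1 m (1.0 is 0.1 m), then the turn, a rotation vector about the world's x, y, z in units of pi/4 rad (1.0 is pi/4 rad), then the opening in per cent of the stroke, from 0 (shut) to 100 (fully open). A call has 1 to 20 rows; each row shifts and turns the commanded pose from where the row before left it; what a row does not reach is not made up. A row lasts 1/12 s, in which the tool goes at most 41.7 mm and 7.16 degrees, less where a joint would pass 70% of its speed; a pose out of reach is approached as far as the arm can. A call with a number of a shift or a turn outside -1 to 1 is refused whole. A call with a gripper value outside its range is refused whole. The fingers move at their own pace and stop on an object; "force" is the grip in N (left out, the last holds). Time passes only in rows, so rows that do not move let the fingers close. It gives the time, the measured TCP pose, the force, the opening and the grip force at its end, in the units of the state.
- sense(): the state, without advancing time (a new reading comes with each control period).
- capture(name): name is "side" or "top"; returns a dict with "pixels" (400x640x3 uint8, blue, green, red), "fov_y" (degrees; the focal length in pixels is half the picture's height over the tangent of half this angle, whatever the lens; pixels are square), "cx", "cy" (the principal point, pixels), "k1" (the pictures are not rectified: a ray, as slopes to the right and down, at radius r is drawn at 1 + k1 r^2 times it, then the intrinsics apply), "position" and "attitude" of the camera in the world. Camera axes: x right, y down, z forward; pixel columns grow to the right and rows downward; lengths in mm; the calibration is good to about 2 mm. A picture is of the moment at which its call begins. There is no depth.
- finish_job(): hands the job in; it is judged then, once.
Trained networks look in a picture, given as the dict that the camera call returned (one of the last four; its "shot" number tells which), for a name from the list of things; names that differ only in an ending like _2 or _b are one class to them, and where a whole thing is asked for, a point or a joint stands for the part that bears it (a point fixed in the world has none). Each returns a list of dicts, best first, with "confidence" (0 to 1); they miss things now and then, are a little off and sometimes report something else, mostly with a low value. They report only what shows in the picture. A call takes as long as a camera call.
- boxes_of(picture, name): "position" ([column, row] in pixels, amid what is visible of it).
The state is a dict: "time_s": time; "joints": joint angles; "dq": joint speeds; "tau": joint torques, N m; "eef_pos": TCP position; "ee_rot": TCP orientation; "force": force on the tool from outside, world axes, zero at the start; "wrist_torque": the same for the moment, N m; "grip_width": opening from 0.0 (shut) to 1.0 (fully open); "grip_force": force on a finger pad.
Only numpy, scipy, OpenCV 4.12 (cv2) and the standard library are available. Lean on these libraries where they do the work, as an engineer would, in place of code of your own. Each camera call takes 0.05 s, during which the arm holds its last target. There are 200 camera calls.

## Working session

There is one attempt and no reset: what is moved stays moved. The work goes in short steps, Python scripts to look and compute and a tool call to move; the robot and the scene stay as the last step left them, time stands still between calls to the robot, and variables do not carry over. Pictures are saved under pics/ and viewed, at most 10 in all, crops included, and the job is handed in when it is done.

Besides the shell and the picture viewer there is one more tool, called after ">>>" in YAML: its name, and indented under it one key for each argument. drive_tool: Moves the arm, as the interface text tells. Shifts and turns lie within -1 to 1; 1 stands for 0.1 m of shift or pi/4 rad of turn. Its arguments: {"type":"object","properties":{"commands":{"type":"string"},"force":{"type":"number"}},"required":["commands"]}

```bash
ls; mkdir -p pics; cat > h.py <<'E'
import numpy as np, cv2
from scipy.spatial.transform import Rotation as R
from rig import sense, capture, boxes_of
def rot(c):
    a=np.array(c["attitude"],float)
    return a if a.shape==(3,3) else R.from_quat(a[[1,2,3,0]]).as_matrix()
def ray(c,p):
    f=200/np.tan(np.radians(c["fov_y"]/2)); k=c["k1"]
    d=(np.array(p,float)-[c["cx"],c["cy"]])/f; u=d.copy()
    for _ in range(30): u=d/(1+k*(u@u))
    v=rot(c)@np.array([u[0],u[1],1]); return np.array(c["position"],float),v/np.linalg.norm(v)
def atz(c,p,z):
    o,v=ray(c,p); return o+v*(z-o[2])/v[2]
def proj(c,P):
    f=200/np.tan(np.radians(c["fov_y"]/2)); q=rot(c).T@(np.array(P,float)-np.array(c["position"]))
    u=q[:2]/q[2]; return u*(1+c["k1"]*(u@u))*f+[c["cx"],c["cy"]]
def tri(c1,p1,c2,p2):
    (a,u),(b,v)=ray(c1,p1),ray(c2,p2)
    s=np.linalg.lstsq(np.c_[u,-v],b-a,rcond=None)[0]
    A,B=a+s[0]*u,b+s[1]*v
    return (A+B)/2,np.linalg.norm(A-B)
E
python3 - <<'E'
from h import *
t=capture("top"); s=capture("side")
for n,c in(("top",t),("side",s)):
    cv2.imwrite(f"pics/{n}0.png",c["pixels"]); print(n,c["position"],c["attitude"],c["fov_y"],c["k1"])
for n in "rotator shaft_end cross_hole pin_block hitch_pin pin_knob loop_bar ear_left ear_right tip_beaker flask_t25_a petri_0".split():
    a=boxes_of(t,n); b=boxes_of(s,n)
    f=lambda l:[(np.round(d["position"],1).tolist(),round(d["confidence"],2)) for d in l[:2]]
    print(n,f(a),f(b), *( [np.round(tri(t,a[0]["position"],s,b[0]["position"])[0]),tri(t,a[0]["position"],s,b[0]["position"])[1]] if a and b else []))
E
```

```text
pics
top [ 302.92728441  138.87228532 1067.92611484] [ 0.07756296 -0.69296162  0.71454916 -0.05663627] 57.21903793183775 -0.016676419233094684
side [ 125.82916973 -830.61561865 1011.0698396 ] [-0.40268225  0.90051307 -0.14637113  0.0741533 ] 42.071893161746104 -0.020993593462060443
rotator [([398.7, 185.2], 0.71), ([300.5, 174.0], 0.64)] [([340.6, 184.4], 0.62)] [492. -17. 257.] 6.240750556424103
shaft_end [([301.6, 174.5], 0.97)] [([339.2, 183.9], 0.82)] [588. 217.  42.] 1.2236647717647697
cross_hole [([301.8, 172.4], 0.78)] [([341.2, 181.4], 0.96)] [592. 216.  52.] 2.5733613589324364
pin_block [([397.3, 187.1], 0.79), ([232.3, 225.4], 0.55)] [([367.7, 271.9], 0.57), ([354.7, 265.6], 0.48)] [556. -67. -15.] 5.697338242026479
hitch_pin [([400.9, 190.2], 0.81)] [([359.5, 250.2], 0.69), ([340.1, 183.4], 0.63)] [529. -61.  70.] 7.139197601182361
pin_knob [([399.1, 195.9], 0.7)] []
loop_bar [] [([361.2, 253.9], 0.56), ([341.4, 183.6], 0.19)]
ear_left [([401.4, 204.9], 0.44)] [([355.2, 267.0], 0.54)] [506. -71.  24.] 27.831394003120263
ear_right [] [([349.8, 267.5], 0.68)]
tip_beaker [([218.4, 192.3], 0.68)] [([299.5, 137.4], 0.96)] [543. 456.  54.] 5.48098591588604
flask_t25_a [([236.1, 226.4], 0.68), ([302.0, 174.2], 0.16)] [([275.3, 162.0], 0.69), ([359.9, 254.8], 0.62)] [450. 415.   8.] 6.525465758800563
petri_0 [([351.8, 225.0], 0.95)] [([306.2, 237.5], 0.73)] [441.  77.   7.] 1.4707742603535603
```

```bash
python3 - <<'E'
import cv2,numpy as np
t=cv2.imread("pics/top0.png");s=cv2.imread("pics/side0.png")
cv2.imwrite("pics/c1.png",np.vstack([cv2.resize(t[110:260,180:440],(800,461),interpolation=3)]))
cv2.imwrite("pics/c2.png",cv2.resize(s[110:310,250:450],(600,600),interpolation=3))
E
```

```text
(no output)
```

View pics/c1.png

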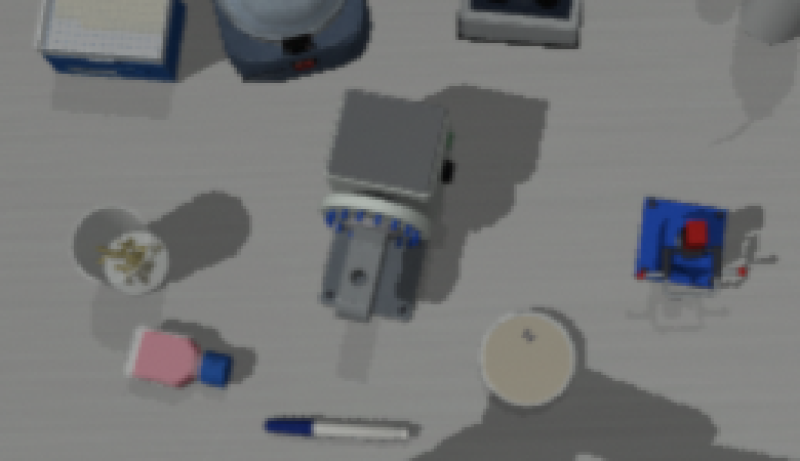

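View pics/c2.png

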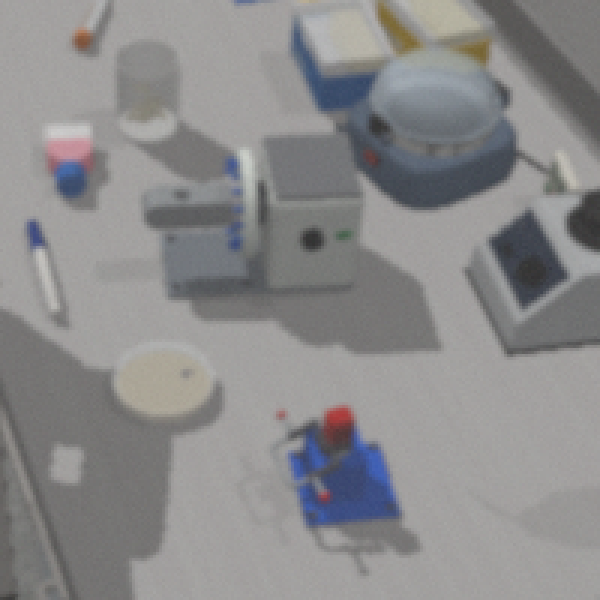

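```bash
cat > m.py <<'E'
from h import *
from scipy.optimize import least_squares
def reds(c,amin=2):
    im=c["pixels"].astype(int); m=((im[...,2]>130)&(im[...,1]<80)&(im[...,0]<80)) 
    m=((im[...,2]-im[...,1]>60)&(im[...,2]-im[...,0]>60)).astype(np.uint8)
    n,_,st,ce=cv2.connectedComponentsWithStats(m)
    return [(ce[i].round(1).tolist(),int(st[i,4])) for i in range(1,n) if st[i,4]>=amin]
E
python3 - <<'E'
from m import *
t=capture("top"); s=capture("side")
print("T",[r for r in reds(t) if 370<r[0][0]<440 and 160<r[0][1]<230]); print("S",[r for r in reds(s) if 330<r[0][0]<380 and 235<r[0][1]<290])
T=lambda x,y:(180+x/3.0769-.33,110+y/3.0733-.33); S=lambda x,y:(250+x/3-.33,110+y/3-.33)
print("hole",tri(t,T(358,277),s,S(182,196)))
obs=[(t,T(358,277),(0,0,90)),(s,S(182,196),(0,0,90)),(t,T(356.5,319),(-37,0,75)),
(t,T(347,91),(163,50,120)),(t,T(449,113),(163,-50,120)),(t,T(330,184),(78,50,120)),(t,T(435,199),(78,-50,120)),
(s,S(265,137),(78,50,120)),(s,S(347,135),(163,50,120)),(s,S(361,195),(163,-50,120)),(s,S(272,197),(78,-50,120))]
def f(p):
    c,q=np.cos(p[2]),np.sin(p[2]); 
    return np.concatenate([proj(C,(p[0]+c*X[0]-q*X[1],p[1]+q*X[0]+c*X[1],X[2]))-uv for C,uv,X in obs])
r=least_squares(f,[560,160,0],loss="soft_l1"); print(r.x); print(f(r.x).reshape(-1,2).round(1).tolist())
def g(p):
    c,q=np.cos(p[2]),np.sin(p[2]); 
    return
print("knob z37 ",atz(t,T(696,235),40), "tri ears",tri(t,T(641,275),s,S(281,415)),tri(t,T(743,271),s,S(323,496)),"knob",tri(t,T(696,238),s,S(339,428)))
E
```

```text
T [([405.6, 185.6], 47), ([420.7, 197.7], 3)]
S [([362.5, 248.5], 42)]
hole (array([504.49940509, 230.70134232,  86.23728207]), np.float64(0.43654435944916226))
[ 5.00924697e+02  2.27061778e+02 -2.49427977e-01]
[[1.2, 0.9], [-0.8, 0.0], [-0.9, 1.2], [-0.2, -1.6], [2.4, -1.5], [-2.0, -2.7], [0.0, 0.0], [-2.3, -0.8], [0.0, -1.2], [1.2, 1.2], [-0.3, 1.7]]
knob z37  [542.92454006 -80.58435876  40.        ] tri ears (array([504.72147866, -25.59930932,  50.61852037]), np.float64(0.2457913150904771)) (array([ 504.36817711, -118.06660408,   52.28877087]), np.float64(0.9249892330646892)) knob (array([533.41403028, -73.34861884,  74.44836499]), np.float64(2.5840068322911813))
```

```bash
python3 - <<'E'
from m import *
ts=[capture("top") for _ in range(5)]; ss=[capture("side") for _ in range(5)]
A=np.mean([c["pixels"] for c in ts],0); B=np.mean([c["pixels"] for c in ss],0)
t,s=ts[-1],ss[-1]; np.savez("avg.npz",A=A,B=B)
def dark(I,u,v,h):
    w=I[v-h:v+h+1,u-h:u+h+1].mean(2); w=np.clip(np.median(w)-8-w,0,None); yy,xx=np.mgrid[v-h:v+h+1,u-h:u+h+1]
    return [(w*xx).sum()/w.sum(),(w*yy).sum()/w.sum()]
def red(I,u,v,h):
    P=I[v-h:v+h+1,u-h:u+h+1]; w=np.clip(P[...,2]-np.maximum(P[...,1],P[...,0])-25,0,None); yy,xx=np.mgrid[v-h:v+h+1,u-h:u+h+1]
    return [(w*xx).sum()/w.sum(),(w*yy).sum()/w.sum()]
ht,hs=dark(A,296,200,3),dark(B,310,175,3); print("hole",ht,hs,tri(t,ht,s,hs),atz(t,ht,89),atz(s,hs,89))
print(A[196:205,291:302].mean(2).astype(int)); print(B[171:180,304:318].mean(2).astype(int))
b=[(red(A,388,199,3),red(B,343,248,3)),(red(A,421,198,3),red(B,357,275,3)),(red(A,406,186,7),red(B,363,252,9))]
for p,q in b: print(np.round(p,1),np.round(q,1),tri(t,p,s,q),atz(t,p,52))
print("knobtop",atz(t,b[2][0],88))
E
```

```text
hole [np.float64(295.6184121239539), np.float64(199.1223705044108)] [np.float64(310.18128224023576), np.float64(174.89756816507003)] (array([505.54382528, 232.00715145,  85.62077505]), np.float64(1.593297147041033)) [505.64337289 231.55324783  89.        ] [503.33162764 228.10800266  89.        ]
[[ 89 100 108 108 106 105 105 107 109 108 109]
 [ 93 103 106 102  93  88  93 102 108 108 108]
 [ 95 104 100  80  58  51  62  86 104 109 108]
 [ 98 106  93  65  49  50  56  73  95 107 106]
 [100 106  91  63  57  70  78  79  93 106 100]
 [103 107  98  75  70  80  83  86  98 106  97]
 [105 108 106  93  83  85  89  96 104 107  88]
 [106 108 108 106 102 100 104 107 108 107  86]
 [107 108 108 107 107 107 108 109 108 105  80]]
[[152 153 153 153 152 151 150 148 148 147 146 141 136 135]
 [146 146 147 144 142 139 138 139 140 144 143 142 140 141]
 [143 142 142 136 130 121 119 123 129 137 141 141 143 142]
 [142 142 139 132 116 106 103 106 117 129 138 142 143 143]
 [142 142 139 133 118 106 100 102 116 130 140 142 142 142]
 [142 142 141 137 128 121 116 118 125 136 140 141 141 141]
 [138 137 136 136 132 128 124 125 130 134 135 134 131 131]
 [122 122 120 121 120 117 115 114 114 116 117 114 112 111]
 [105 103 102 103 102 100  99 100  98  99 100  99  98  98]]
[387.8 199.2] [343.4 247.6] (array([504.67410216, -25.0263731 ,  51.43354299]), np.float64(0.8802020542575977)) [504.12153069 -24.83647338  52.        ]
[420.7 197.9] [357.7 274.9] (array([ 505.14877767, -117.20720247,   51.05858215]), np.float64(0.3235772446213466)) [ 504.79989214 -116.93004376   52.        ]
[405.7 185.7] [362.3 249. ] (array([533.99525057, -70.7706255 ,  84.05942328]), np.float64(0.10691943646931486)) [541.46898639 -77.58838231  52.        ]
knobtop [533.01610665 -69.91795833  88.        ]
```

>>> drive_tool:
  commands: "0.4 -0.6 0 0 0 0.1 100;0.4 -0.6 0 0 0 0.1 100;0.4 -0.6 0 0 0 0.1 100;0.4 -0.6 0 0 0 0.1 100;0.4 -0.6 0 0 0 0 100;0.4 -0.6 0 0 0 0 100;0.4 -0.6 0 0 0 0 100;0.4 -0.6 0 0 0 0 100;0.4 -0.6 0 0 0 0 60;0.1 -0.3 0 0 0 0 60;0 0 0 0 0 0 60"

```text
time_s: 2.82
eef_pos: [382.3, 153.2, 248.3]
ee_rot: [0.0, 0.003, 1.0, -0.001]
force: [-0.8, 0.2, -0.2]
grip_width: 0.615
grip_force: 0.0
```

>>> drive_tool:
  commands: "0.19 -0.28 0 0 0 0.01 50;0.19 -0.28 0 0 0 0 50;0.19 -0.28 0 0 0 0 50;0.19 -0.28 0 0 0 0 50;0.19 -0.28 -0.2 0 0 0 50;0.19 -0.28 -0.2 0 0 0 50;0.19 -0.28 -0.3 0 0 0 50;0.18 -0.27 -0.3 0 0 0 50;0 -0.01 -0.2 0 0 0 50;0 0 0 0 0 0 50;0 0 0 0 0 0 50"

```text
time_s: 3.73
eef_pos: [528.7, -62.5, 132.2]
ee_rot: [-0.001, -0.004, 1.0, 0.0]
force: [-0.0, 0.6, 0.7]
grip_width: 0.499
grip_force: 0.0
```

>>> drive_tool:
  commands: "0 0 -0.1 0 0 0.01 45;0 0 0 0 0 0.01 45;0 0 0 0 0 0 45"

```text
time_s: 3.98
eef_pos: [529.1, -62.4, 123.1]
ee_rot: [0.0, -0.012, 1.0, -0.0]
force: [0.4, -0.1, 0.7]
grip_width: 0.453
grip_force: 0.0
```

```bash
python3 - <<'E'
from m import *
t=capture("top");s=capture("side"); print(sense()["eef_pos"])
I=np.hstack([cv2.resize(t["pixels"][140:240,350:450],(400,400),interpolation=3),cv2.resize(s["pixels"][190:290,310:410],(400,400),interpolation=3)])
cv2.imwrite("pics/c3.png",I)
E
```

```text
[529.30977863 -62.72774955 123.25318455]
```

View pics/c3.png

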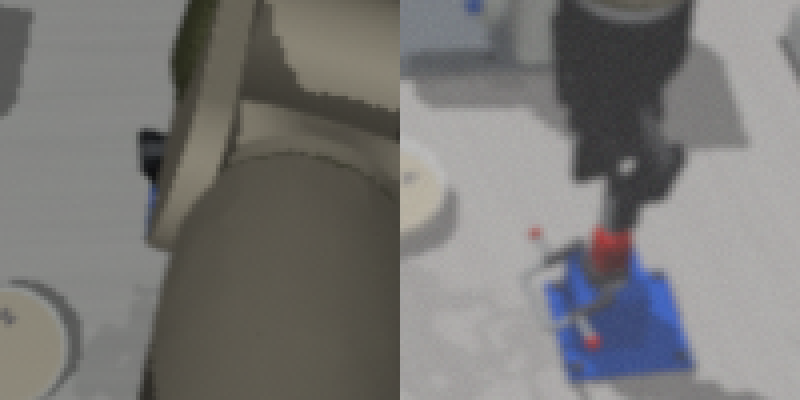

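>>> drive_tool:
  commands: "0.05 -0.085 0 0 0 -0.02 45;0 0 -0.15 0 0 0 45;0 0 -0.15 0 0 0 45;0 0 -0.08 0 0 0 45;0 0 0 0 0 0 45"
  force: 40

```text
time_s: 4.5
eef_pos: [533.6, -71.7, 83.1]
ee_rot: [-0.001, -0.003, 1.0, 0.0]
force: [-0.3, 0.1, -0.1]
grip_width: 0.45
grip_force: 0.0
```

>>> drive_tool:
  commands: "0 0 0 0 0 0 0;0 0 0 0 0 0 0;0 0 0 0 0 0 0;0 0 0 0 0 0 0;0 0 0 0 0 0 0;0 0 0 0 0 0 0"
  force: 40

```text
time_s: 5.0
eef_pos: [534.6, -71.8, 85.2]
ee_rot: [0.001, -0.004, 1.0, -0.0]
force: [-0.5, 0.4, 5.8]
grip_width: 0.201
grip_force: 42.5
```

>>> drive_tool:
  commands: "0 0 0.1 0 0 0 0;0 0 0.2 0 0 0 0;0 0 0.3 0 0 0 0;0 0 0.3 0 0 0 0;0 0 0.3 0 0 0 0;0 0 0 0 0 0 0"

```text
time_s: 5.5
eef_pos: [535.8, -72.1, 210.6]
ee_rot: [0.004, -0.004, 1.0, -0.002]
force: [0.0, -1.2, 0.2]
grip_width: 0.198
grip_force: 41.6
```

>>> drive_tool:
  commands: "-0.03 0.3 0 0 0 -0.03 0;-0.03 0.3 0 0 0 -0.03 0;-0.03 0.3 0 0 0 -0.03 0;-0.03 0.3 0 0 0 -0.03 0;-0.03 0.3 0 0 0 -0.03 0;-0.03 0.3 0 0 0 -0.03 0;-0.03 0.3 0 0 0 -0.03 0;-0.03 0.2 0 0 0 -0.03 0;-0.03 0.1 0 0 0 -0.03 0;0 0 0 0 0 -0.03 0;0 0 0 0 0 0 0"

```text
time_s: 6.42
eef_pos: [506.8, 168.4, 204.1]
ee_rot: [-0.0, 0.114, 0.993, -0.0]
force: [-0.3, 0.2, -1.7]
grip_width: 0.198
grip_force: 41.5
```

```bash
python3 - <<'E'
from m import *
t=capture("top"); s=capture("side"); d=np.load("avg.npz")
st=sense(); print(st["eef_pos"],R.from_quat(np.array(st["ee_rot"])[[1,2,3,0]]).as_matrix().round(3).tolist())
def ov(c,I,p,org,k,sz):
    im=cv2.resize(I[org[1]:org[1]+sz[1],org[0]:org[0]+sz[0]].astype(np.uint8),None,fx=k,fy=k,interpolation=2)
    ca,sa=np.cos(p[2]),np.sin(p[2])
    def P(X): u=proj(c,(p[0]+ca*X[0]-sa*X[1],p[1]+sa*X[0]+ca*X[1],X[2])); return tuple(int(v) for v in ((u-org+.5)*k*16).round())
    L=lambda pts:[cv2.line(im,P(a),P(b),(0,255,255),1,cv2.LINE_AA,4) for a,b in zip(pts,pts[1:])]
    L([(78,50,120),(163,50,120),(163,-50,120),(78,-50,120),(78,50,120)])
    th=np.linspace(np.pi/2,3*np.pi/2,15)
    for y in(15,-15): L([(44,y,90)]+[(-22+15*np.cos(a),y,75+15*np.sin(a)) for a in th]+[(44,y,60)])
    a=np.linspace(0,6.3,20); L([(7*np.cos(q),7*np.sin(q),90) for q in a]); L([(53,45,6),(-17,45,6),(-17,-45,6),(53,-45,6)])
    return im
p=(503.5,230.5,-.25)
cv2.imwrite("pics/c4.png",np.hstack([ov(t,d["A"],p,(275,130),8,(50,75)),ov(s,d["B"],p,(295,150),5.0,(80,120)) if 0 else ov(s,d["B"],p,(292,148),7.5,(50,80))]))
cv2.imwrite("pics/c5.png",np.hstack([cv2.resize(t["pixels"][130:230,250:350],(400,400)),cv2.resize(s["pixels"][120:220,270:370],(400,400),interpolation=3)]))
E
```

```text
[507.14998646 167.61721115 204.25788507] [[-0.974, 0.227, -0.0], [0.227, 0.974, -0.0], [0.0, -0.0, -1.0]]
```

View pics/c4.png

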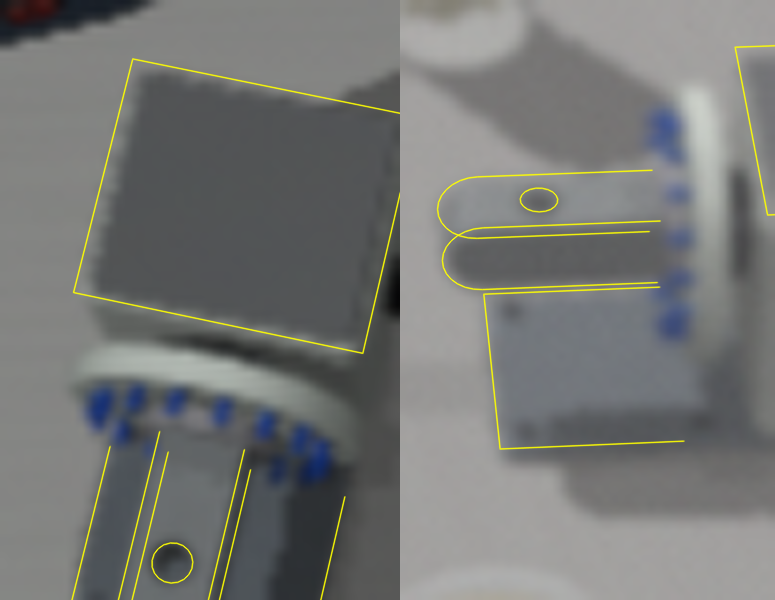

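View pics/c5.png

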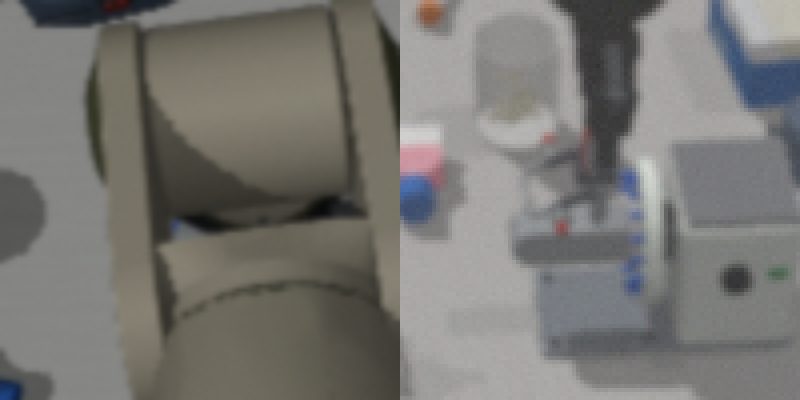

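>>> drive_tool:
  commands: "-0.03 0.2 0 0 0 -0.03 0;0 0.2 0 0 0 0 0;0 0.2 0 0 0 0 0;0 0.03 -0.1 0 0 0 0;0 0 -0.2 0 0 0 0;0 0 0 0 0 0 0;0 0 0 0 0 0 0"

```text
time_s: 7.1
eef_pos: [503.8, 230.3, 173.6]
ee_rot: [-0.001, 0.126, 0.992, -0.001]
force: [-0.1, -0.6, -0.5]
grip_width: 0.2
grip_force: 41.5
```

```bash
cat > look.py <<'E'
from m import *
import sys
def pinview(fn,hx,hy,yaw,dz=35.2,n=4,sw=.31):
    ss=[capture("side") for _ in range(n)]; B=np.mean([c["pixels"] for c in ss],0); s=ss[-1]
    st=sense(); M=R.from_quat(np.array(st["ee_rot"])[[1,2,3,0]]).as_matrix(); p=np.array(st["eef_pos"]); print(p.round(1),M.round(3).tolist())
    o=np.array([300,135]);k=8; im=cv2.resize(B[135:210,300:400].astype(np.uint8),None,fx=k,fy=k,interpolation=2)
    def D(pts,T,col):
        q=[tuple(int(v) for v in ((proj(s,T(X))-o+.5)*k*16).round()) for X in pts]
        for a,b in zip(q,q[1:]): cv2.line(im,a,b,col,1,cv2.LINE_AA,4)
    Tp=lambda X: p+M@np.array([-X[0],X[1],dz-X[2]])
    c,q=np.cos(yaw),np.sin(yaw); Tr=lambda X:(hx+c*X[0]-q*X[1],hy+q*X[0]+c*X[1],X[2])
    th=np.linspace(0,6.3,20); C=lambda r,z:[(r*np.cos(a),r*np.sin(a),z) for a in th]
    D(C(7,90),Tr,(0,255,255))
    for y in (15,-15): D([(44,y,90),(-22,y,90)],Tr,(0,255,255))
    D(C(12.5,0),Tp,(0,255,0));D(C(6,-31),Tp,(0,255,0));D([(11,-9,14),(-11,-9,14),(-11,-9,40),(11,-9,40),(11,-9,14)],Tp,(0,255,0))
    for y in (-46,46):
        x,z=-10-21*np.cos(sw),8-21*np.sin(sw); D([(x+4*np.cos(a),y,z+4*np.sin(a)) for a in th],Tp,(0,255,0))
    cv2.imwrite(fn,im)
E
python3 -c "
from look import *
pinview('pics/c6.png',503.5,230.5,-.25)"
```

```text
[504.6 231.  175.3] [[-0.968, 0.25, 0.001], [0.25, 0.968, 0.0], [-0.001, 0.001, -1.0]]
```

View pics/c6.png

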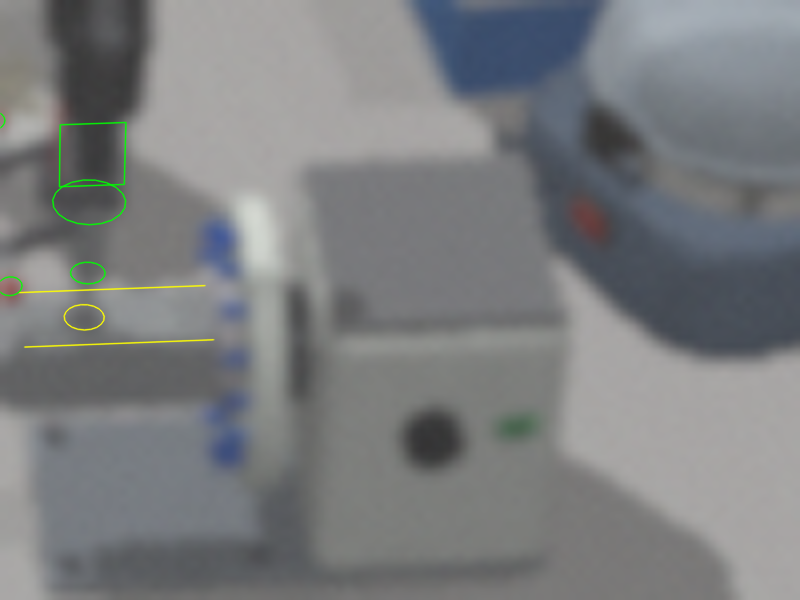

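>>> drive_tool:
  commands: "-0.005 0 -0.08 0 0 0 0;0 0 -0.03 0 0 0 0;0 0 -0.03 0 0 0 0;0 0 -0.03 0 0 0 0;0 0 0 0 0 0 0"

```text
time_s: 7.72
eef_pos: [503.6, 231.1, 156.9]
ee_rot: [-0.0, 0.126, 0.992, -0.0]
force: [1.4, -2.0, -2.2]
grip_width: 0.2
grip_force: 41.5
```

>>> drive_tool:
  commands: "0 0 -0.03 0 0 0 0;0 0 -0.03 0 0 0 0;0 0 0 0 0 0 0"

```text
time_s: 7.97
eef_pos: [503.8, 230.6, 151.1]
ee_rot: [0.0, 0.126, 0.992, -0.001]
force: [0.3, -5.2, -1.5]
grip_width: 0.201
grip_force: 41.6
```

>>> drive_tool:
  commands: "0 -0.01 -0.04 0 0 0 0;0 0 -0.05 0 0 0 0;0 0 -0.05 0 0 0 0;0 0 0 0 0 0 0"

```text
time_s: 8.3
eef_pos: [503.3, 230.2, 136.2]
ee_rot: [-0.001, 0.126, 0.992, -0.0]
force: [2.3, -3.4, -3.6]
grip_width: 0.202
grip_force: 41.2
```

>>> drive_tool:
  commands: "0.005 -0.005 -0.05 0 0 0 0;0 0 -0.04 0 0 0 0;0 0 -0.03 0 0 0 0;0 0 -0.02 0 0 0 0;0 0 0 0 0 0 0"

```text
time_s: 8.72
eef_pos: [503.9, 230.1, 125.2]
ee_rot: [0.0, 0.125, 0.992, 0.0]
force: [-8.9, -4.5, 19.4]
grip_width: 0.201
grip_force: 44.1
```

>>> drive_tool:
  commands: "0 0 0.02 0 0 0 0;0 0 0 0 0 0 40;0 0 0 0 0 0 40;0 0 0 0 0 0 40;0 0 0 0 0 0 40"

```text
time_s: 9.13
eef_pos: [504.0, 230.1, 125.1]
ee_rot: [-0.0, 0.126, 0.992, 0.0]
force: [1.2, -0.1, -0.3]
grip_width: 0.403
grip_force: 0.0
```

>>> drive_tool:
  commands: "0 0 0.15 0 0 0 45;0 0 0.25 0 0 0 85;-0.15 0.04 0 0 0 0 85;-0.14 0.034 0 0 0 0 85;0 0 0 0 0 0 85;0 0 0 0 0 0 85"

```text
time_s: 9.63
eef_pos: [475.0, 237.5, 165.4]
ee_rot: [0.0, 0.125, 0.992, 0.0]
force: [0.3, 0.0, 0.4]
grip_width: 0.85
grip_force: 0.0
```

```bash
python3 - <<'E'
from m import *
import rig; print(rig.tips_ahead)
ss=[capture("side") for _ in range(3)]; B=np.mean([c["pixels"] for c in ss],0); st=sense(); print(st["eef_pos"],st["grip_width"])
o=(275,120); k=10
im=cv2.resize(B[o[1]:o[1]+60,o[0]:o[0]+75].astype(np.uint8),None,fx=k,fy=k,interpolation=3)
c,q=np.cos(-.25),np.sin(-.25)
def D(X,col,r):
    u=((proj(ss[-1],(503.7+c*X[0]-q*X[1],230.3+q*X[0]+c*X[1],X[2]))-o+.5)*k).astype(int); cv2.circle(im,tuple(u),r,col,1)
for th,col in((.31,(0,255,0)),(1.57,(255,0,255))):
    for y in(-46,46): D((-10-21*np.cos(th),y,98-21*np.sin(th)),col,14)
    D((-10-41*np.cos(th),0,98-41*np.sin(th)),col,8)
D((0,0,117),(0,255,255),8)
cv2.imwrite("pics/c7.png",im)
E
```

```text
17.0
[475.66615484 237.14039056 165.15736863] 0.8513630965962896
```

View pics/c7.png

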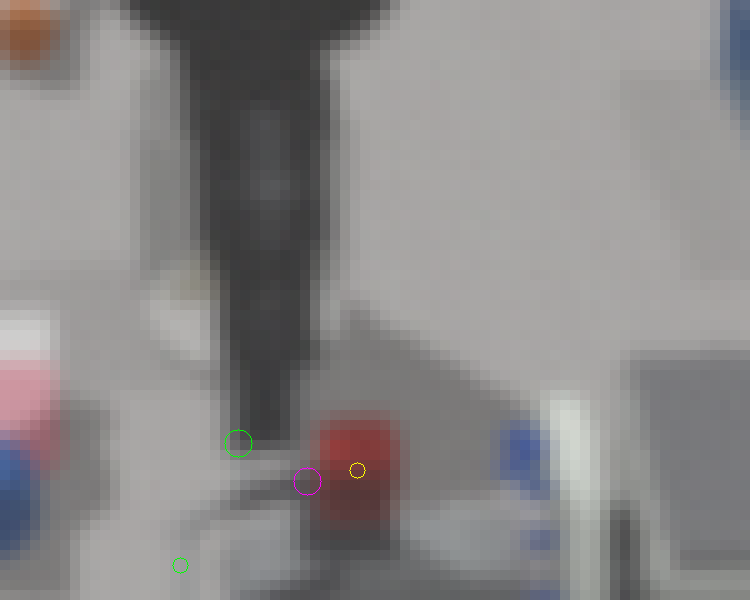

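>>> drive_tool:
  commands: "0 0 -0.2 0 0 0 85;0 0 -0.2 0 0 0 85;0 0 -0.1 0 0 0 85;0 0 -0.05 0 0 0 85;0 0 0 0 0 0 85"

```text
time_s: 10.2
eef_pos: [475.0, 237.1, 109.6]
ee_rot: [-0.001, 0.126, 0.992, -0.0]
force: [0.2, -0.1, 0.4]
grip_width: 0.85
grip_force: 0.0
```

```bash
cat > ears.py <<'E'
from m import *
from scipy.optimize import minimize_scalar
import sys
def P(X,hx=503.7,hy=230.3,y=-.25):
    c,q=np.cos(y),np.sin(y); return (hx+c*X[0]-q*X[1],hy+q*X[0]+c*X[1],X[2])
ss=[capture("side") for _ in range(3)]; B=np.mean([c["pixels"] for c in ss],0); s=ss[-1]; st=sense(); print(st["eef_pos"],st["force"],st["grip_width"])
w=np.clip(B[...,2]-np.maximum(B[...,1],B[...,0])-15,0,None)
for y in (-46,46):
    sc=[]
    for th in np.arange(-.1,1.66,.05):
        u=proj(s,P((-10-21*np.cos(th),y,98-21*np.sin(th)))); 
        sc.append(cv2.getRectSubPix(w.astype(np.float32),(3,3),(float(u[0]),float(u[1]))).mean())
    i=int(np.argmax(sc)); print("ear",y,"theta",round(-.1+.05*i,2),"score",round(float(sc[i]),1))
o=(275,140); k=10; cv2.imwrite(sys.argv[1],cv2.resize(B[o[1]:o[1]+60,o[0]:o[0]+75].astype(np.uint8),None,fx=k,fy=k,interpolation=3))
E
python3 ears.py pics/d1.png
```

```text
[475.64544841 237.44481767 111.25522845] [-0.04524725 -0.06312573 -0.02870821] 0.8511132119570772
ear -46 theta 0.35 score 14.8
ear 46 theta 1.65 score 7.9
```

>>> drive_tool:
  commands: "0 0 -0.04 0 0 0 85;0 0 -0.04 0 0 0 85;0 0 0 0 0 0 85"

```text
time_s: 10.6
eef_pos: [474.8, 237.3, 101.8]
ee_rot: [-0.0, 0.126, 0.992, -0.0]
force: [-1.1, 0.1, -0.2]
grip_width: 0.848
grip_force: 0.0
```

>>> drive_tool:
  commands: "0 0 -0.04 0 0 0 85;0 0 -0.02 0 0 0 85;0 0 0 0 0 0 85"

```text
time_s: 10.85
eef_pos: [474.9, 237.3, 95.9]
ee_rot: [-0.0, 0.126, 0.992, -0.0]
force: [0.0, 0.5, -0.2]
grip_width: 0.849
grip_force: 0.2
```

```bash
python3 ears.py pics/d2.png
```

```text
[475.09133715 237.33735681  96.4111478 ] [-0.11987158  0.79341506 -0.40996352] 0.8449397377968912
ear -46 theta 0.55 score 8.5
ear 46 theta 1.65 score 9.8
```

View pics/d2.png

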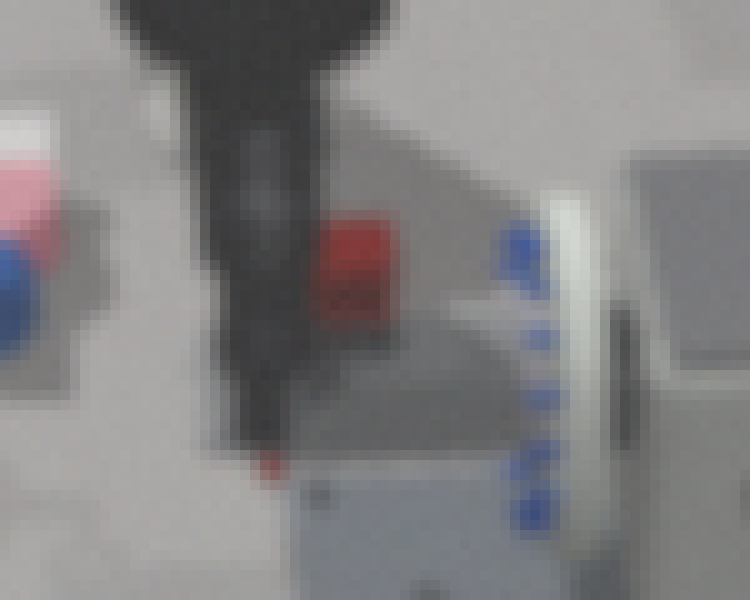

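>>> drive_tool:
  commands: "0.025 -0.006 -0.03 0 0 0 85;0.025 -0.006 -0.03 0 0 0 85;0 0 0 0 0 0 85"

```text
time_s: 11.25
eef_pos: [481.0, 236.0, 90.4]
ee_rot: [0.001, 0.126, 0.992, 0.0]
force: [1.1, 0.4, 1.9]
grip_width: 0.849
grip_force: 1.1
```

```bash
python3 ears.py pics/d3.png
```

```text
[480.18036769 236.09591777  90.37318038] [ 1.23955659 -0.09506766  2.19303403] 0.8460069444732395
ear -46 theta 1.05 score 11.0
ear 46 theta -0.1 score 0.0
```

>>> drive_tool:
  commands: "0.02 -0.005 -0.02 0 0 0 85;0.02 -0.005 -0.02 0 0 0 85;0 0 0 0 0 0 85"

```text
time_s: 11.65
eef_pos: [485.8, 234.8, 87.7]
ee_rot: [0.002, 0.126, 0.992, 0.0]
force: [2.4, -2.9, 10.9]
grip_width: 0.851
grip_force: 5.9
```

```bash
python3 ears.py pics/d4.png
```

```text
[485.60565047 234.87463571  87.78200403] [ 2.89267154 -3.3154988  11.01096531] 0.8506646603532172
ear -46 theta 1.35 score 11.7
ear 46 theta -0.1 score 0.0
```

View pics/d4.png

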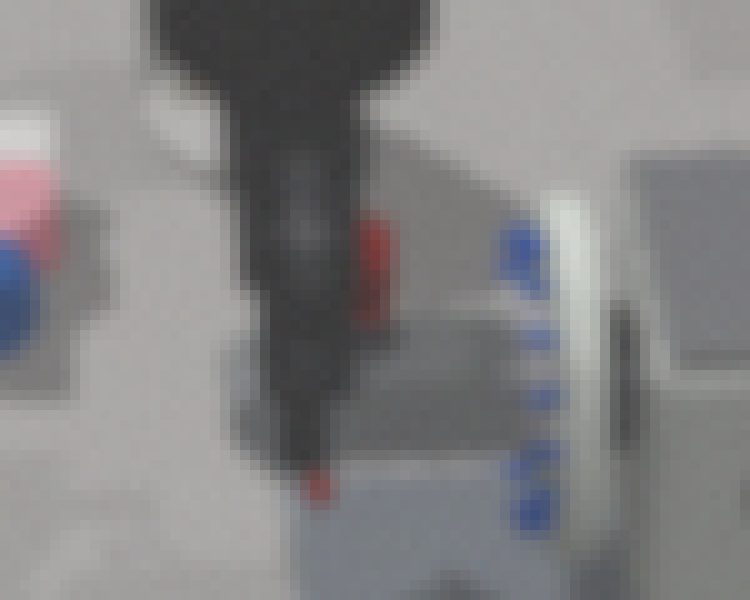

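>>> drive_tool:
  commands: "0 0 0.15 0 0 0 85;-0.13 0.033 0 0 0 0 85;-0.13 0.033 0 0 0 0 85;0 0 -0.12 0 0 0 85;0 0 -0.1 0 0 0 85;0 0 0 0 0 0 85"

```text
time_s: 12.3
eef_pos: [456.9, 241.4, 77.3]
ee_rot: [-0.002, 0.126, 0.992, -0.001]
force: [-0.6, 0.2, -0.5]
grip_width: 0.847
grip_force: 0.0
```

```bash
python3 ears.py pics/d5.png
```

```text
[458.30652451 241.6358963   79.31197502] [ 1.21495592  0.17077454 -0.25086399] 0.8493138617854933
ear -46 theta 1.35 score 9.3
ear 46 theta 1.65 score 10.6
```

View pics/d5.png

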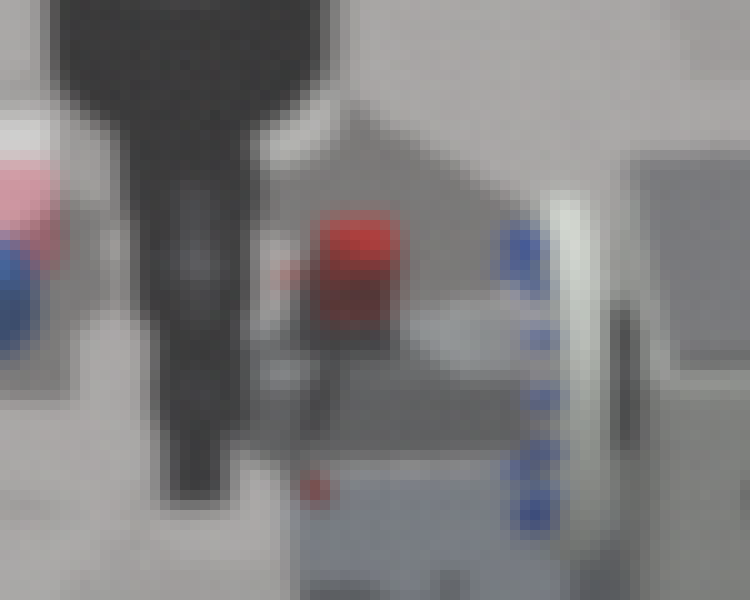

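>>> drive_tool:
  commands: "0.1 -0.025 0 0 0 0 85;0.07 -0.018 0 0 0 0 85;0.03 -0.008 0 0 0 0 85;0 0 0 0 0 0 85"

```text
time_s: 12.78
eef_pos: [479.2, 236.3, 79.5]
ee_rot: [0.0, 0.126, 0.992, 0.0]
force: [0.0, 0.5, 0.7]
grip_width: 0.849
grip_force: 0.0
```

```bash
cat > e2.py <<'E'
from m import *
from ears import P,s,B,w
for y,(u,v) in ((-46,(306,188)),(46,(304,167))):
    yy,xx=np.mgrid[v-5:v+6,u-5:u+6]; W=w[v-5:v+6,u-5:u+6]
    if y==46: W=W*(xx<=306)
    if W.sum()>20: print(y,"ball px",(W*xx).sum()/W.sum(),(W*yy).sum()/W.sum(),W.sum())
    print([np.round(proj(s,P((-10-21*np.cos(t),y,98-21*np.sin(t)))),1).tolist() for t in(.8,1.2,1.35,1.57,1.6)])
E
python3 e2.py pics/d6.png
```

```text
[478.01881156 236.57766756  79.34853182] [0.41051832 0.61892407 1.39852496] 0.8521050756917924
ear -46 theta 1.5 score 11.5
ear 46 theta -0.1 score 0.0
-46 ball px 307.2928348909657 188.45482866043614 107.00000000000004
[[302.4, 187.1], [304.9, 188.2], [306.0, 188.5], [307.7, 188.5], [307.9, 188.5]]
[[300.2, 166.2], [302.6, 167.3], [303.7, 167.6], [305.2, 167.6], [305.5, 167.6]]
```

>>> drive_tool:
  commands: "0.015 -0.004 0 0 0 0 85;0.015 -0.004 0 0 0 0 85;0 0 0 0 0 0 85"

```text
time_s: 13.18
eef_pos: [481.2, 235.8, 79.4]
ee_rot: [-0.0, 0.126, 0.992, 0.0]
force: [0.1, -0.2, -0.2]
grip_width: 0.851
grip_force: 0.1
```

```bash
python3 e2.py pics/d7.png
```

```text
[481.03618919 235.85744765  79.38094379] [-0.49791048 -0.75516304 -0.38810717] 0.850322308306735
ear -46 theta 1.6 score 12.0
ear 46 theta -0.1 score 0.0
-46 ball px 307.90489913544667 188.29682997118155 115.6666666666667
[[302.4, 187.1], [304.9, 188.2], [306.0, 188.5], [307.7, 188.5], [307.9, 188.5]]
[[300.2, 166.2], [302.6, 167.3], [303.7, 167.6], [305.2, 167.6], [305.5, 167.6]]
```

>>> drive_tool:
  commands: "0.015 -0.004 0 0 0 0 85;0 0 0 0 0 0 85;0 0 0 0 0 0 85"

```text
time_s: 13.58
eef_pos: [482.3, 235.5, 79.3]
ee_rot: [-0.0, 0.126, 0.992, -0.0]
force: [-2.0, 0.9, 0.5]
grip_width: 0.85
grip_force: 1.1
```

>>> drive_tool:
  commands: "0.01 -0.002 0 0 0 0 85;0 0 0 0 0 0 85;-0.1 0.025 0 0 0 0 85;-0.3 0.075 0 0 0 0 85;-0.1 0.025 0.3 0 0 0 85;-0.1 0 0.4 0 0 0 85;-0.1 0 0.4 0 0 0 85;0 0 0 0 0 0 85;0 0 0 0 0 0 85"

```text
time_s: 14.33
eef_pos: [413.8, 248.1, 191.4]
ee_rot: [0.002, 0.125, 0.992, 0.001]
force: [0.0, 0.4, -0.4]
grip_width: 0.851
grip_force: 0.0
```

```bash
python3 e2.py pics/d8.png; python3 - <<'E'
from m import *
t=capture("top");s=capture("side")
for n in ("loop_bar","ear_left","ear_right","pin_knob","tip_beaker","flask_t25_a","petri_0"):
    for c,k in((t,"T"),(s,"S")): print(n,k,[(np.round(d["position"],1).tolist(),round(d["confidence"],2)) for d in boxes_of(c,n)[:2]])
from ears import P
for t_ in (0,.8,1.2,1.57): print(t_,proj(s,P((-10-41*np.cos(t_),0,98-41*np.sin(t_)))).round(1))
print("knob",proj(s,P((0,0,117))).round(1),proj(t,P((0,0,117))).round(1))
for th in(1.2,1.57): print([proj(t,P((-10-21*np.cos(th),y,98-21*np.sin(th)))).round(1).tolist() for y in(-46,46)])
print(reds(t,3)[:20])
E
```

```text
[413.09927851 247.53245508 188.21247023] [ 0.02165844  0.56126804 -0.24295313] 0.8529534691844186
ear -46 theta 1.6 score 14.0
ear 46 theta 1.65 score 6.3
-46 ball px 308.1578947368421 188.13043478260866 145.66666666666669
[[302.4, 187.1], [304.9, 188.2], [306.0, 188.5], [307.7, 188.5], [307.9, 188.5]]
46 ball px 306.0 164.81981981981983 37.0
[[300.2, 166.2], [302.6, 167.3], [303.7, 167.6], [305.2, 167.6], [305.5, 167.6]]
loop_bar T []
loop_bar S [([310.3, 171.1], 0.22)]
ear_left T []
ear_left S [([308.0, 183.4], 0.38)]
ear_right T []
ear_right S [([306.0, 183.1], 0.37)]
pin_knob T []
pin_knob S [([310.8, 169.2], 0.7)]
tip_beaker T [([218.7, 192.9], 0.76)]
tip_beaker S [([296.9, 137.0], 0.91), ([362.8, 269.3], 0.2)]
flask_t25_a T [([305.8, 166.2], 0.35)]
flask_t25_a S [([271.4, 162.2], 0.84)]
petri_0 T [([347.6, 223.9], 0.83)]
petri_0 S [([306.3, 237.8], 0.92)]
[413.54791057 247.75733294 189.38465694] [-0.21622785 -0.58247773  0.27113234] 0.8507623975720516
ear -46 theta 1.6 score 13.8
ear 46 theta 1.65 score 6.0Traceback (most recent call last):
  File "<stdin>", line 5, in <module>
  File "ears.py", line 14, in <module>
    o=(275,140); k=10; cv2.imwrite(sys.argv[1],cv2.resize(B[o[1]:o[1]+60,o[0]:o[0]+75].astype(np.uint8),None,fx=k,fy=k,interpolation=3))
                                   ~~~~~~~~^^^
IndexError: list index out of range
```

```bash
python3 - <<'E'
import cv2,numpy as np
for n,y0 in(("d1",140),("d5",140),("d8",140)):
    im=cv2.imread(f"pics/{n}.png").astype(int)
    m=(im[...,2]-np.maximum(im[...,1],im[...,0])>30); m[350:]=0; m[:,:305]=0
    v,u=np.nonzero(m); print(n,275+u.mean()/10,y0+v.mean()/10,y0+v.min()/10,y0+v.max()/10,len(u))
E
```

```text
d1 310.5214285714286 165.3607142857143 162.0 168.9 5600
d5 310.79848484848486 165.49545454545455 161.0 171.9 6600
d8 310.809375 165.403125 161.0 171.9 6400
```

Pin is still fully seated, the loop is closed, and the robot is clear.

```bash
python3 -c "
from rig import finish_job; print(finish_job())"
```

```text
the job is handed in; nothing more can be done
None
```

The hitch pin is seated in the cross hole and the loop is closed under the shaft. The swing reads about 1.6 rad in the side camera. The robot is clear, the bystanders showed no real movement, and the job is handed in (about 15 s used; no verdict was returned).

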